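# Load and balance a swing-out centrifuge rotor

### The job

Load the centrifuge so that its rotor is balanced: the two buckets with blue-capped tubes hang opposite each other and the two with orange-capped tubes hang opposite each other, every one turned so that its two ears have dropped fully into the notches of its fork. The empty bucket that is now in the rotor goes into the green rack in exchange, so that both empty buckets end hanging in rack holes. Keep the buckets upright and leave the amber bottle and the beaker where they stand.

Things in the scene. Friction and masses are not known exactly. Their poses are not given: they have to be found in the camera images.
- blue_1: metal bucket with a blue-capped tube fixed in it (cap 23 mm wide, 11 mm above the rim). Round cup 36 mm wide, 115 mm tall, foot tapering to 20 mm; origin at the centre of its underside, z up. Two dark ears along +y and -y, to 32 mm from the axis, 8 mm wide, undersides 61 mm and tops 71 mm above the origin, carry it; above them grip the smooth 36 mm cup. Half a turn changes nothing. 0.15 kg
- blue_2: the second metal bucket with a blue-capped tube, alike; in size, ears and origin the same bucket as blue_1
- orange_1: metal bucket with an orange-capped tube fixed in it; in size, ears and origin the same bucket as blue_1
- orange_2: the second metal bucket with an orange-capped tube, alike; it starts in the rack; in size, ears and origin the same bucket as blue_1
- empty_1: metal bucket without a tube: open at the top, dark inside, no cap; it starts in the rotor; in size, ears and origin the same bucket as blue_1
- empty_2: the second empty metal bucket, alike; it starts in the rack and can stay there; in size, ears and origin the same bucket as blue_1
- rotor: dark locked 4-place rotor in a white round tub (256 mm wide, rim 91 mm high, lid off). Origin on its axis at bench level. Places 60 mm out along +x, +y, -x, -y: forks of two bars 42 mm apart, notched in the top (14 mm wide, floor 73, horns 82.5 mm high). A bucket hangs with an ear in each notch, its y square to the line to the axis, origin 12 mm above the bench; turned wrongly it rides 10 mm high. Nut top 95 mm
- rack: green bucket rack fixed to the bench, 230 x 80 mm, top plate 73 mm high; origin at the centre of its underside, x along its length. Three 44 mm round holes at x = -75, 0 and +75 mm, y = 0; a bucket hangs in one by its ears on the plate, turned any way, its origin 12 mm above the bench. At the start the middle hole is free and both end holes are taken
- amber_bottle: bystander: brown reagent bottle with a black cap, 52 mm wide, 102 mm tall, origin at the centre of its underside; stands behind the work
- beaker: bystander: small clear beaker, 54 mm wide, 68 mm tall, origin at the centre of its underside; stands to the right of the work

How it is judged:
By the outcome, as a careful person would: the job done as asked, in the order asked, and still so for the second after the job is handed in, with the robot touching nothing.
It also fails if it takes over 125 s, if anything falls off the work surface, if the arm or the gripper's body presses on something with over 40 N, if the wrist force passes 120 N, or if a joint passes its speed limit or range.

### The arm

A 7-joint arm with a two-finger parallel gripper is mounted at the origin on a cart in front of the work surface, level with it; the furniture and walls round the work are solid. World frame = base frame: x ahead of the robot, y to its left, z up, the work surface at z = 0. Lengths are in m, angles in rad, forces in N, time in s.
With the tool pointing down it reaches from about 0.425 to 0.925 m from the base axis. Payload 6.8 kg.
Tool frame: the origin (TCP) lies on the centre line of the jaws, within the pads' length; the fingertips stand bot.tip_reach ahead of it and the grasp point (between the pads) lies 3 mm ahead of it (bot.tip_reach is the distance from the TCP to the fingertips, in m); z points along the fingers, y is the line along which they close (so a half turn about z gives the same grasp; the last joint's range is limited). The gripper opens to 85 mm and grips with 20 to 120 N. Pads are 22 mm wide; open, the fingers measure 114 mm over their backs; the gripper's body (76 mm by 85 mm) begins 54 mm behind the grasp point. The pads swing forward as they close: fully open they stand 13 mm farther back than shut.
Start: joints at [1.073, 0.477, 0.022, 1.555, -0.011, 1.109, -0.083], TCP at [0.257, -0.624, 0.215] pointing down, gripper open.
Joint ranges: [-2.96, 2.96], [-0.34, 2.1], [-1.41, 1.46], [0.24, 2.44], [-1.37, 4.51], [0.17, 1.92], [-2.96, 2.96]. Speed limits (rad/s): [2.39, 2.39, 3.14, 3.14, 3.14, 3.14, 3.14].

### API

Orientations are given as a unit quaternion [w, x, y, z].
In Python, from station import bot gives the robot as it stands.
- The arm moves only by the tool jog_arm, never from a script. Its argument "deltas" is a list of rows, each a list of 7 numbers: the shift along the world's x, y, z in m, then the turn, a rotation vector about the world's x, y, z in rad, then the opening, from 0 (shut) to 1 (fully open). In form: [[x, y, z, rx, ry, rz, grip], ...]. A call has 1 to 10 rows; each row shifts and turns the commanded pose from where the row before left it; what a row does not reach is not made up. A row lasts 1/10 s, in which the tool goes at most 50 mm and 8.59 degrees, less where a joint would pass 70% of its speed; a pose out of reach is approached as far as the arm can. A call with a gripper value outside its range is refused whole. The fingers move at their own pace and stop on an object; "newtons" is the grip in N (left out, the last holds). Time passes only in rows, so rows that do not move let the fingers close. It gives the time, the measured TCP pose, the force, the opening and the grip force at its end, in the units of the state.
- bot.get_obs(): the state, without advancing time (a new reading comes with each control period).
- bot.read_camera(name): name is "scene" or "top" or "wrist"; returns a dict with "img" (480x640x3 uint8, red, green, blue), "K" (3x3 intrinsics, pixels), "eye" and "attitude" of the camera in the world. Camera axes: x right, y down, z forward; pixel columns grow to the right and rows downward; lengths in m; the calibration is good to about 2 mm. A picture is of the moment at which its call begins. There is no depth.
- bot.hand_in(): hands the job in; it is judged then, once.
The state is a dict: "t": time; "q": joint angles; "joint_vel": joint speeds; "joint_torque": joint torques, N m; "eef_pos": TCP position; "tool_rot": TCP orientation; "contact_force": force on the tool from outside, world axes, zero at the start; "torque": the same for the moment, N m; "gripper_width": opening from 0.0 (shut) to 1.0 (fully open); "grasp_force": force on a finger pad.
Only numpy, scipy, OpenCV 4.12 (cv2) and the standard library are available. Lean on these libraries where they do the work, as an engineer would, in place of code of your own. Each camera call takes 0.05 s, during which the arm holds its last target. There are 200 camera calls.

## Working session

There is one attempt and no reset: what is moved stays moved. The work goes in short steps, Python scripts to look and compute and a tool call to move; the robot and the scene stay as the last step left them, time stands still between calls to the robot, and variables do not carry over. Pictures are saved under pics/ and viewed, at most 14 in all, crops included, and the job is handed in when it is done.

Besides the shell and the picture viewer there is one more tool, called after "Request:" as name([rows], argument=value, ...), one row to a line, values as JSON. jog_arm: Moves the arm, as the interface text tells. Its arguments: {"type":"object","properties":{"deltas":{"type":"array"},"newtons":{"type":"number"}},"required":["deltas"]}

```bash
mkdir -p pics; ls
cat > h.py <<'E'
import numpy as np, cv2
from station import bot
from scipy.spatial.transform import Rotation as R
def cam(n):
    c=bot.read_camera(n); a=np.array(c["attitude"],float)
    M=a if a.shape==(3,3) else R.from_quat(np.r_[a[1:],a[0]]).as_matrix()
    return c["img"],np.array(c["K"]),np.array(c["eye"]),M
def ray(K,e,M,uv,z):
    d=M@np.linalg.solve(K,[uv[0],uv[1],1]); return e+d*(z-e[2])/d[2]
def proj(K,e,M,p):
    q=K@(M.T@(np.array(p)-e)); return q[:2]/q[2]
E
python3 - <<'E'
from h import *
print({k:np.round(v,3) for k,v in bot.get_obs().items()},bot.tip_reach)
for n in("scene","top","wrist"):
    i,K,e,M=cam(n); cv2.imwrite(f"pics/{n}0.png",i[:,:,::-1]); print(n,K.round(1).tolist(),e.round(3),M.round(3).tolist())
E
```

```text
pics
{'t': np.float64(0.0), 'q': array([ 1.073,  0.478,  0.022,  1.556, -0.012,  1.109, -0.083]), 'joint_vel': array([-0.001, -0.   ,  0.002, -0.001,  0.   ,  0.001, -0.   ]), 'joint_torque': array([ 0.0000e+00, -5.9644e+01,  1.6080e+00, -2.8120e+01,  1.3000e-02,
        9.0000e-03, -0.0000e+00]), 'eef_pos': array([ 0.256, -0.624,  0.214]), 'tool_rot': array([-0.001,  0.981,  0.194, -0.   ]), 'contact_force': array([ 0.095, -0.008, -0.154]), 'torque': array([ 0.029, -0.057, -0.024]), 'grasp_force': np.float64(0.0), 'gripper_width': np.float64(1.003)} 0.022
scene [[507.7, 0.0, 317.8], [0.0, 507.7, 233.5], [0.0, 0.0, 1.0]] [0.044 0.579 0.68 ] [[-0.729, -0.434, 0.529], [-0.684, 0.462, -0.564], [0.001, -0.773, -0.634]]
top [[505.1, 0.0, 324.8], [0.0, 505.1, 241.6], [0.0, 0.0, 1.0]] [0.455 0.022 0.994] [[0.025, -0.988, 0.152], [-1.0, -0.025, 0.001], [0.003, -0.152, -0.988]]
wrist [[376.9, 0.0, 318.2], [0.0, 376.9, 242.9], [0.0, 0.0, 1.0]] [ 0.328 -0.593  0.373] [[0.38, -0.882, -0.279], [-0.925, -0.363, -0.114], [-0.0, 0.301, -0.954]]
```

View pics/top0.png

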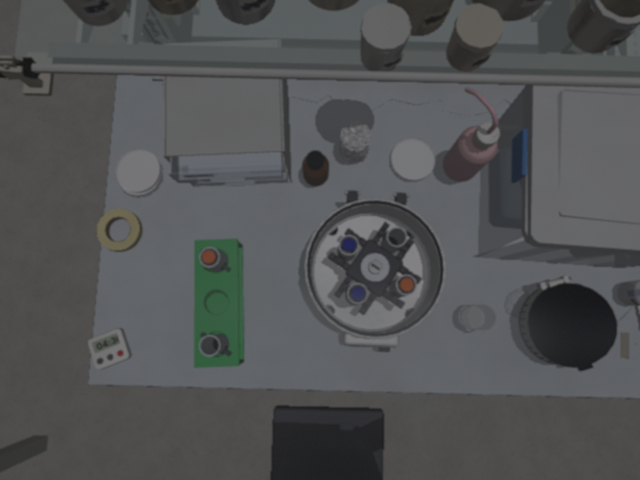

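View pics/scene0.png

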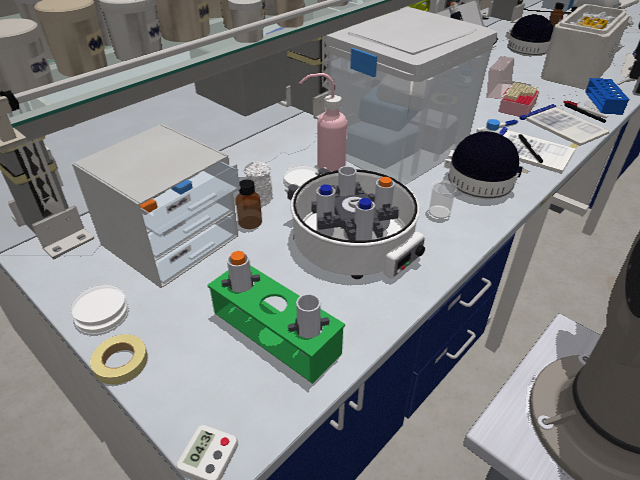

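Top view: the rotor holds blue caps at (348,245) and (358,293), adjacent to each other. It also has orange at (407,285) and the empty at (397,238). The rack holds orange_2 at (209,258), a free hole at (217,302) and empty_2 at (211,345).

Plan: empty → rack middle hole, blue from upper-left → the empty's place, orange_2 → upper-left place.

```bash
cat >> h.py <<'E'
def blobs(i,lo,hi,amin=25):
    h=cv2.cvtColor(i,cv2.COLOR_RGB2HSV); m=cv2.inRange(h,lo,hi)
    n,l,s,c=cv2.connectedComponentsWithStats(m)
    return [(c[k].round(1),s[k,4],s[k,:4]) for k in range(1,n) if s[k,4]>=amin],m
BLUE=((112,120,40),(128,255,255)); OR=((4,150,90),(16,255,255)); GR=((45,120,40),(80,255,255))
E
python3 - <<'E'
from h import *
for n in("top","scene"):
    i,K,e,M=cam(n)
    for nm,c in(("B",BLUE),("O",OR)):
        for b in blobs(i,*c)[0]: print(n,nm,b[0],b[1],ray(K,e,M,b[0],.138).round(3))
    if n=="top":
        for uv in((397,238),(211,345)): print("empty rim",ray(K,e,M,uv,.127).round(3))
        print("nut",ray(K,e,M,(375,267),.095).round(3),"hole",ray(K,e,M,(217,302),.073).round(3))
        m=blobs(i,*GR,amin=500)[1]; m[:,:180]=0; m[:,260:]=0
        c=max(cv2.findContours(m,0,2)[0],key=cv2.contourArea); print(cv2.minAreaRect(c))
E
```

```text
top B [348.6 244.4] 117 [ 0.583 -0.018  0.138]
empty rim [ 0.598 -0.102  0.127]
empty rim [0.408 0.21  0.127]
nut [ 0.55  -0.068  0.095] hole [0.481 0.216 0.073]Traceback (most recent call last):
  File "<stdin>", line 10, in <module>
ValueError: max() iterable argument is empty
```

Request:
jog_arm([
  [0,0,0.045,0,0,0,1],
  [0,0,0.045,0,0,0,1],
  [0,0,0.045,0,0,0,1],
  [0.0225,0.0426,0,0,0,0,1],
  [0.0225,0.0426,0,0,0,0,1],
  [0.0225,0.0426,0,0,0,0,1],
  [0.0225,0.0426,0,0,0,-0.142,1],
  [0.0225,0.0426,0,0,0,-0.142,1],
  [0.0225,0.0426,0,0,0,-0.142,1],
  [0.0225,0.0426,0,0,0,-0.142,1],
])

```text
t: 1.2
eef_pos: [0.4115, -0.3305, 0.3503]
tool_rot: [0.0, 0.997, -0.081, 0.0]
contact_force: [0.4, -0.3, -0.3]
gripper_width: 1.001
grasp_force: 0.0
```

Request:
jog_arm([
  [0.0225,0.0426,0,0,0,-0.142,1],
  [0.0225,0.0426,0,0,0,-0.142,1],
  [0.0225,0.0426,0,0,0,-0.142,1],
  [0.0225,0.0426,0,0,0,0,1],
  [0.0225,0.0426,0,0,0,0,1],
  [0.0225,0.0426,0,0,0,0,1],
  [0,0,0,0,0,0,1],
  [0,0,0,0,0,0,1],
])

```text
t: 2.0
eef_pos: [0.5415, -0.0855, 0.3499]
tool_rot: [0.0, 0.963, -0.271, -0.0]
contact_force: [0.4, -0.4, -0.5]
gripper_width: 1.006
grasp_force: 0.0
```

Run:
```python
from h import *
i,K,e,M=cam("wrist"); cv2.imwrite("pics/w1.png",i[:,:,::-1]); np.savez("w1.npz",i=i,K=K,e=e,M=M); print(e.round(3),M.round(3).tolist(),bot.get_obs()["eef_pos"])
h=cv2.cvtColor(i,cv2.COLOR_RGB2HSV)
```

```text
[ 0.607 -0.124  0.509] [[-0.522, -0.814, -0.257], [-0.853, 0.498, 0.156], [0.001, 0.301, -0.954]] [ 0.5410818  -0.08726791  0.34990618]
```

View pics/w1.png

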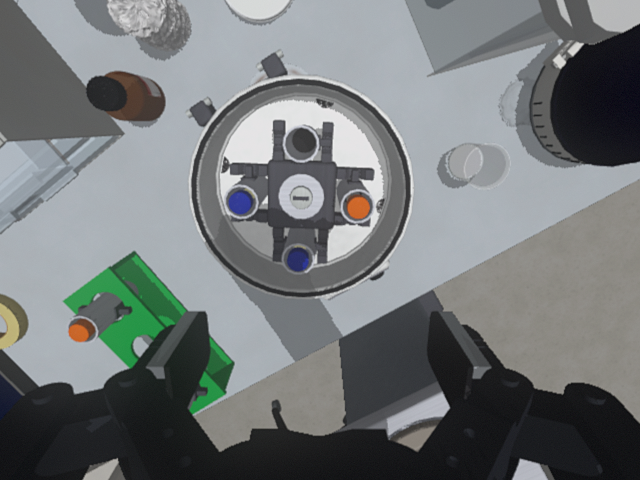

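Wrist view: the empty is at (301,143), the blues at (240,202) and (298,259), the orange at (357,208), and the nut at (301,198). All four look seated in their forks. I'll measure them now.

```bash
cat >> h.py <<'E'
BLUE=((112,120,60),(125,255,255)); OR=((3,170,120),(16,255,255)); GR=((45,120,40),(80,255,255))
def rim(i,K,e,M,p,z=.127,r=.016):
    "dark opening of empty bucket near p -> centre at height z"
    u,v=proj(K,e,M,[p[0],p[1],z]); 
    g=cv2.cvtColor(i,cv2.COLOR_RGB2GRAY); 
    s=int(r*K[0,0]/np.linalg.norm(e-np.r_[p[:2],z])*1.7); x0,y0=int(u)-s,int(v)-s
    c=g[y0:y0+2*s,x0:x0+2*s]; return c,(x0,y0)
E
python3 - <<'E'
from h import *
d=np.load("w1.npz"); i,K,e,M=[d[k] for k in("i","K","e","M")]
P={}
for nm,c in(("B",BLUE),("O",OR)):
    for b in blobs(i,*c,60)[0]: print(nm,b[0],b[1],b[2][2:],ray(K,e,M,b[0],.138).round(4))
h=cv2.cvtColor(i,cv2.COLOR_RGB2HSV); print(h[202,240],h[259,298],h[208,357],h[330,82])
g=cv2.cvtColor(i,cv2.COLOR_RGB2GRAY)
def circ(u,v,lo,hi,s):
    c=cv2.inRange(g[v-s:v+s,u-s:u+s],lo,hi); n,l,st,ce=cv2.connectedComponentsWithStats(c)
    k=l[s,s]; return (ce[k]+[u-s,v-s]).round(1),st[k]
print("rim dark",g[143,301],g[143,290:320],g[125:165,301])
print("nut row",g[190,275:330])
C=cv2.HoughCircles(g,cv2.HOUGH_GRADIENT,1,30,param1=120,param2=18,minRadius=12,maxRadius=24)
for c in C[0]: print(c, ray(K,e,M,c[:2],.127).round(4), ray(K,e,M,c[:2],.095).round(4))
C=cv2.HoughCircles(g,cv2.HOUGH_GRADIENT,1,30,param1=120,param2=30,minRadius=90,maxRadius=120)
for c in C[0][:2]: print("tub",c, ray(K,e,M,c[:2],.091).round(4))
E
```

```text
B [239.5 202.5] 389 [22 22] [ 0.5844 -0.0184  0.138 ]
B [297.4 260.4] 335 [22 21] [ 0.5024 -0.0348  0.138 ]
O [358.  207.1] 369 [22 21] [ 0.5187 -0.117   0.138 ]
O [ 78.3 332.4] 269 [20 18] [0.5577 0.2191 0.138 ]
[117 168 153] [117 151 101] [ 11 203 207] [ 12 206 204]
rim dark 62 [101 100  87  62  60  62  61  63  63  62  62  62  62  61  61  59  58  57
  57  59  58  58  59  58  53  66 141 212 188 111] [209 197 143  67  55  58  59  58  59  60  59  59  57  57  61  62  62  63
  62  62  61  62  60  61  60  60  59  82  99 100  99  98  98  95 115 177
 206 150  71  78]
nut row [ 85  84  80  83 136 202 201 197 196 198 197 197 197 197 199 199 182 148
 162 183 190 194 193 195 196 194 193 195 199 197 194 196 187 155 124 155
 197 199 197 197 196 197 199 198 199 200 203 186 117  82  83  86  88  89
  87]
[300.5 195.5  22.3] [ 0.5572 -0.0726  0.127 ] [ 0.553  -0.0683  0.095 ]
[464.5 159.5  17.9] [ 0.5027 -0.2309  0.127 ] [ 0.4939 -0.2398  0.095 ]
[298.5 257.5  14.1] [ 0.5015 -0.0349  0.127 ] [ 0.4926 -0.0275  0.095 ]
[357.5 206.5  14.5] [ 0.5169 -0.1167  0.127 ] [ 0.5093 -0.1161  0.095 ]
[301.5 143.5  16.5] [ 0.6002 -0.1009  0.127 ] [ 0.5996 -0.099   0.095 ]
[163.5  20.5  21.2] [ 0.7548 -0.0523  0.127 ] [ 0.7672 -0.0463  0.095 ]
[243.5 200.5  16.7] [ 0.5833 -0.02    0.127 ] [ 0.5813 -0.0113  0.095 ]
[ 80.5 328.5  13. ] [0.5587 0.2237 0.127 ] [0.5546 0.2528 0.095 ]
[133.5  15.5  14.5] [ 0.7719 -0.032   0.127 ] [ 0.7857 -0.0243  0.095 ]
[110.5  93.5  17.9] [0.7328 0.0285 0.127 ] [0.7433 0.0413 0.095 ]
tub [301.5 186.5 110.6] [ 0.5604 -0.0741  0.091 ]
```

Request:
jog_arm([
  [0.03,-0.007,-0.03,0,0,-0.042,1],
  [0.03,-0.007,-0.04,0,0,0,0.8],
  [0,0,-0.04,0,0,0,0.8],
  [0,0,-0.03,0,0,0,0.8],
  [0,0,0,0,0,0,0.8],
  [0,0,0,0,0,0,0.8],
  [0,0,0,0,0,0,0.8],
])

```text
t: 2.75
eef_pos: [0.6023, -0.1015, 0.2131]
tool_rot: [-0.0, 0.956, -0.293, 0.002]
contact_force: [-0.3, -0.6, 1.0]
gripper_width: 0.801
grasp_force: 0.0
```

```bash
cat >> h.py <<'E'
def st():
    o=bot.get_obs(); q=o["tool_rot"]; m=R.from_quat(np.r_[q[1:],q[0]]).as_matrix()
    print("t",round(o["t"],2),"p",o["eef_pos"].round(4),"yaw",round(np.degrees(np.arctan2(m[1,0],m[0,0])),2),"zdir",m[:,2].round(4),"w",round(float(o["gripper_width"]),3),"q",o["q"].round(2)); return o
E
python3 - <<'E'
from h import *
i,K,e,M=cam("wrist"); cv2.imwrite("pics/w2.png",i[:,:,::-1]);st(); o=bot.get_obs()
for z in(.115,.127): print(proj(K,e,M,[0.6008,-0.1008,z]))
print(proj(K,e,M,[*o["eef_pos"][:2],.127]))
E
```

```text
t 2.8 p [ 0.6024 -0.1012  0.2132] yaw -34.06 zdir [ 4.1e-03 -7.0e-04 -1.0e+00] w 0.801 q [ 0.26  0.39 -0.25  1.71  0.11  1.06 -2.2 ]
[320.47498233 239.11694731]
[320.56675676 244.16134084]
[319.80884206 241.97318553]
```

View pics/w2.png

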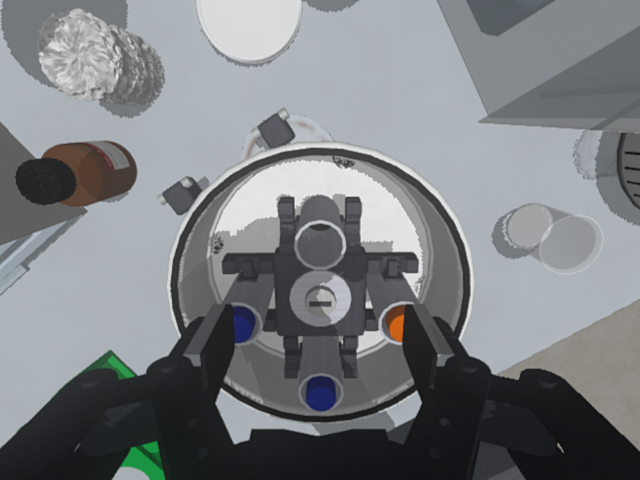

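View: the empty is centred under the jaws at (320,243), as predicted. Descend and grip.

Request:
jog_arm([
  [-0.001,0,-0.03,0,0,0,0.8],
  [0,0,-0.03,0,0,0,0.8],
  [0,0,-0.02,0,0,0,0.8],
  [0,0,-0.016,0,0,0,0.8],
  [0,0,0,0,0,0,0.8],
  [0,0,0,0,0,0,0.3],
  [0,0,0,0,0,0,0.2],
  [0,0,0,0,0,0,0.2],
  [0,0,0,0,0,0,0.2],
  [0,0,0,0,0,0,0.2],
], newtons=40)

```text
t: 3.8
eef_pos: [0.6004, -0.1006, 0.1151]
tool_rot: [-0.0, 0.956, -0.292, 0.0]
contact_force: [0.2, -0.7, -0.5]
gripper_width: 0.198
grasp_force: 0.0
```

Run:
```python
from h import *
i,K,e,M=cam("wrist"); cv2.imwrite("pics/w3.png",i[:,:,::-1]);st()
i,K,e,M=cam("scene"); cv2.imwrite("pics/s3.png",i[130:310,200:480,::-1].repeat(2,0).repeat(2,1))
```

```text
t 3.85 p [ 0.6003 -0.1006  0.115 ] yaw -34.02 zdir [ 5.e-04 -1.e-04 -1.e+00] w 0.195 q [ 0.25  0.49 -0.24  1.8   0.15  0.87 -2.23]
```

View pics/w3.png

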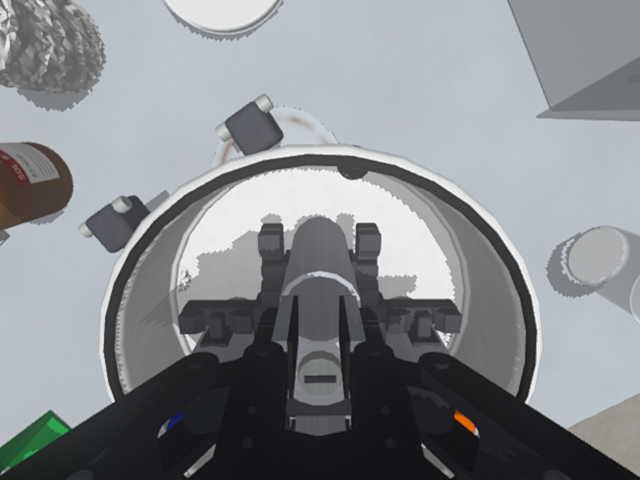

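View pics/s3.png

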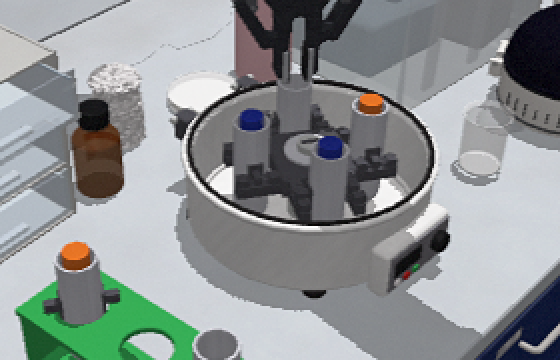

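Run:
```python
from h import *
i,K,e,M=cam("scene"); o=bot.get_obs(); p=o["eef_pos"]
f=lambda q:((proj(K,e,M,q)-[200,130])*2).round(0)
print("tcp",f(p),"tip",f(p-[0,0,.022]),"rimc",f([.601,-.101,.127]),"rim seated+z",[f([.601,-.101,z]) for z in(.115,.1,.137)])
print("blue cap calc",f([.5847,-.018,.138]),f([.502,-.0345,.138]),"orange",f([.518,-.117,.138]),"nut",f([.5515,-.0677,.095]))
for nm,c in(("B",BLUE),("O",OR)):
    for b in blobs(i,*c,15)[0]: print(nm,b[0],b[1],((b[0]-[200,130])*2).round(), ray(K,e,M,b[0],.138).round(3))
```

```text
tcp [294.  91.] tip [293. 109.] rimc [294.  80.] rim seated+z [array([293.,  90.]), array([293., 103.]), array([294.,  72.])]
blue cap calc [250. 111.] [329. 138.] orange [370.  96.] nut [309. 140.]
B [541.  109.6] 81 [682. -41.] [ 0.427 -0.612  0.138]
B [522.8 116.8] 26 [646. -26.] [ 0.441 -0.546  0.138]
B [511. 122.] 45 [622. -16.] [ 0.449 -0.503  0.138]
B [502.8 130.6] 34 [606.   1.] [ 0.443 -0.452  0.138]
B [325.2 189.6] 104 [250. 119.] [ 0.575 -0.008  0.138]
B [364.7 203.4] 120 [329. 147.] [ 0.493 -0.024  0.138]
B [495.3 253.2] 72 [591. 246.] [ 0.254 -0.062  0.138]
B [449.8 298.1] 81 [500. 336.] [0.254 0.073 0.138]
B [484.8 300.8] 15 [570. 342.] [0.214 0.043 0.138]
B [465.  322.2] 48 [530. 384.] [0.214 0.099 0.138]
B [430.7 359. ] 59 [461. 458.] [0.214 0.184 0.138]
O [385.2 179.6] 60 [370.  99.] [ 0.514 -0.112  0.138]
O [147.4 203.2] 68 [-105.  146.] [0.781 0.245 0.138]
O [237.1 256.1] 121 [ 74. 252.] [0.551 0.227 0.138]
```

Run:
```python
from h import *
a=cv2.imread("pics/w3.png")[250:440,240:400]; s=cv2.imread("pics/s3.png")[::2,::2]
a=cv2.resize(a,None,fx=3,fy=3,interpolation=2); s=cv2.resize(s[0:70,110:185],(300,280),interpolation=2)
o=np.zeros((570,790,3),np.uint8); o[:,:480]=a; o[:280,485:785]=s; cv2.imwrite("pics/c3.png",o)
```

```text
(no output)
```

View pics/c3.png

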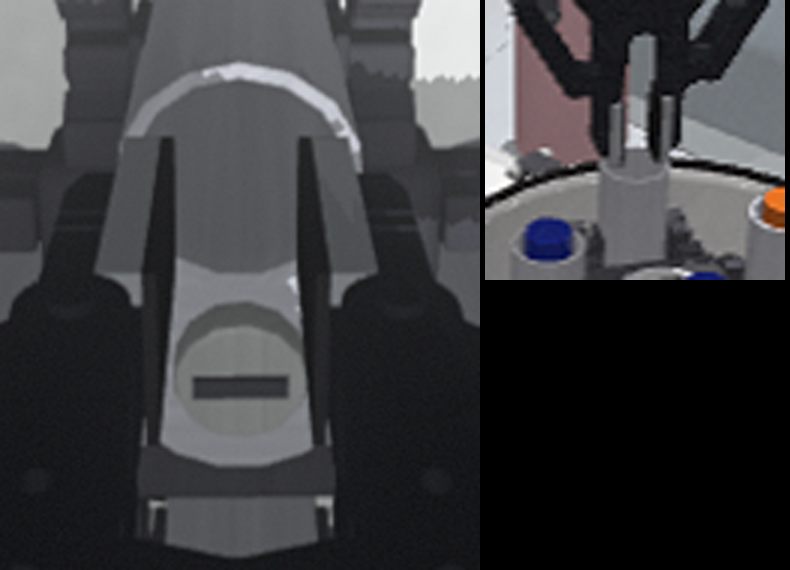

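View: the fingertips closed just above the rim. They sit about 20 mm above the reported TCP, not 22 mm below it, and both views agree on this (tip height ≈ 0.13). Nothing was touched. I'll open and go about 45 mm lower, watching the force.

Request:
jog_arm([
  [0,0,0.01,0,0,0,0.8],
  [0,0,0,0,0,0,0.8],
  [0,0,0,0,0,0,0.8],
  [0,0,0,0,0,0,0.8],
  [0,0,-0.01,0,0,0,0.8],
  [0,0,-0.015,0,0,0,0.8],
  [0,0,-0.01,0,0,0,0.8],
  [0,0,0,0,0,0,0.8],
])

```text
t: 4.75
eef_pos: [0.5982, -0.1004, 0.0869]
tool_rot: [0.0, 0.956, -0.292, -0.002]
contact_force: [0.1, 0.2, 0.1]
gripper_width: 0.802
grasp_force: 0.0
```

Run:
```python
from h import *
i,K,e,M=cam("wrist"); st(); print(bot.get_obs()["contact_force"])
s=cam("scene")[0]
a=i[230:430,200:440]; a=cv2.resize(a,(480,400),interpolation=2); s=cv2.resize(s[120:210,300:375],(300,360),interpolation=2)
o=np.zeros((400,790,3),np.uint8); o[:,:480]=a; o[:360,485:785]=s; cv2.imwrite("pics/c4.png",o[:,:,::-1])
```

```text
t 4.8 p [ 0.599  -0.1004  0.088 ] yaw -34.0 zdir [-2.8e-03  4.0e-04 -1.0e+00] w 0.803 q [ 0.24  0.52 -0.24  1.81  0.16  0.83 -2.24]
[0.38377242 0.64553159 0.01591711]
```

View pics/c4.png

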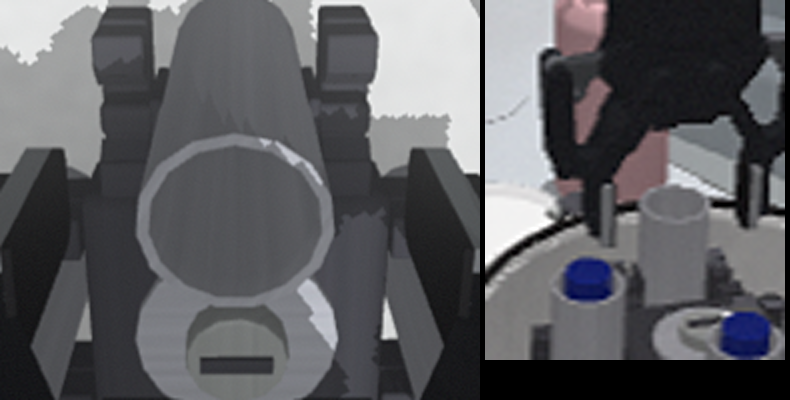

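Now the open pads straddle the cup: rim centred at (317,337), pads either side. I'll go 18 mm lower and close.

Request:
jog_arm([
  [0.001,0,-0.01,0,0,0,0.8],
  [0,0,-0.008,0,0,0,0.8],
  [0,0,0,0,0,0,0.7],
  [0,0,0,0,0,0,0.5],
  [0,0,0,0,0,0,0.3],
  [0,0,0,0,0,0,0.3],
  [0,0,0,0,0,0,0.3],
], newtons=40)

```text
t: 5.55
eef_pos: [0.6014, -0.1006, 0.072]
tool_rot: [-0.0, 0.956, -0.292, 0.0]
contact_force: [-0.3, 0.6, 0.6]
gripper_width: 0.411
grasp_force: 40.0
```

Gripped (0.411, 40 N). Lift, and measure the rack hole with the top camera.

Request:
jog_arm([
  [0,0,0.015,0,0,0,0.3],
  [0,0,0.02,0,0,0,0.3],
  [0,0,0.03,0,0,0,0.3],
  [0,0,0.03,0,0,0,0.3],
  [0,0,0.03,0,0,0,0.3],
  [0,0,0.03,0,0,0,0.3],
  [0,0,0,0,0,0,0.3],
])

```text
t: 6.25
eef_pos: [0.6038, -0.1006, 0.2325]
tool_rot: [-0.001, 0.956, -0.293, 0.004]
contact_force: [0.9, -0.7, -1.4]
gripper_width: 0.411
grasp_force: 40.2
```

Run:
```python
from h import *
st(); print(bot.get_obs()["contact_force"],bot.get_obs()["grasp_force"])
i,K,e,M=cam("top"); np.savez("t5.npz",i=i,K=K,e=e,M=M)
h=cv2.cvtColor(i,cv2.COLOR_RGB2HSV); print("px",h[300,200],h[302,217],h[258,209],h[345,211])
m=cv2.inRange(h[220:390,170:260],(45,100,30),(85,255,255)); 
g=i[:,:,1][220:390,170:260]; big=cv2.resize(g,None,fx=4,fy=4,interpolation=2)
C=cv2.HoughCircles(big,cv2.HOUGH_GRADIENT,1,60,param1=80,param2=18,minRadius=30,maxRadius=62)
for c in (C[0] if C is not None else []):
    uv=c[:2]/4+[170,220]-.375; print(uv.round(1),(c[2]/4).round(1),[ray(K,e,M,uv,z).round(4)[:2] for z in(.073,.127)])
top=cv2.inRange(h[220:390,170:260],(45,100,int(h[300,200][2])-12),(85,255,255))
c=max(cv2.findContours(m,0,2)[0],key=cv2.contourArea); print(cv2.minAreaRect(c))
o=cv2.resize(i[220:390,170:260],None,fx=3.4,fy=3.4,interpolation=2); s,K,e,M=cam("scene"); s=cv2.resize(s[230:400,190:360],None,fx=2.8,fy=2.8,interpolation=2)
print("scene check",proj(K,e,M,[.481,.216,.073]),proj(K,e,M,[.5577,.2191,.138]))
z=np.zeros((580,790,3),np.uint8); z[:o.shape[0],:o.shape[1]]=o; z[:476,310:786]=s; cv2.imwrite("pics/c5.png",z[:,:,::-1])
```

```text
t 6.25 p [ 0.6038 -0.1006  0.2325] yaw -34.02 zdir [ 9.e-03 -9.e-04 -1.e+00] w 0.411 q [ 0.26  0.37 -0.26  1.69  0.1   1.09 -2.19]
[ 0.90810277 -0.70484579 -1.40451776] 40.2076381444931
px [ 68 103 104] [ 68 104 103] [ 10 147 120] [98 16 63]
((48.5, 83.0), (126.0, 47.0), 90.0)
scene check [274.22030328 302.69708764] [238.11868979 251.96198183]
```

View pics/c5.png

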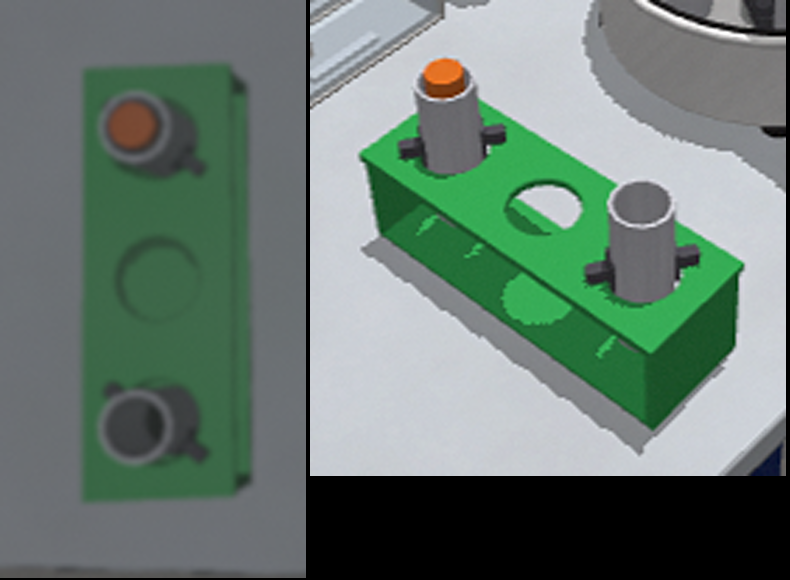

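Hole: top pixel (216.2,302.4), scene pixel (273.2,303.9). Orange_2's ear ends in the scene crop: (406,149) and (497,132).

Run:
```python
from h import *
T=np.load("t5.npz"); T=[T[k] for k in("K","e","M")]; S=cam("scene")[1:]
def tri(a,b):
    A=[];y=[]
    for (K,e,M),uv in((T,a),(S,b)):
        d=M@np.linalg.solve(K,[*uv,1]); d/=np.linalg.norm(d); P=np.eye(3)-np.outer(d,d); A.append(P); y.append(P@e)
    return np.linalg.solve(sum(A),sum(y)).round(4)
sc=lambda u,v:(190+(u-310)/2.8,230+v/2.8); tc=lambda u,v:(170+u/3.4,220+v/3.4)
print("hole",tri((216.2,302.4),(273.2,303.9)),ray(*T,(216.2,302.4),.073),ray(*S,(273.2,303.9),.073))
print("o2 cap",tri(tc(132,125),sc(444,72)),ray(*T,tc(132,125),.138),ray(*S,sc(444,72),.138))
print("e2 rim",tri(tc(135,426),sc(640,205)),ray(*T,tc(135,426),.127),ray(*S,sc(640,205),.127))
a,b=ray(*S,sc(403,149),.078),ray(*S,sc(502,132),.078); print("ears",a,b,np.degrees(np.arctan2(*(b-a)[1::-1])),np.linalg.norm(b-a))
print("corners",[ray(*T,tc(*c),.073).round(3)[:2] for c in((85,70),(230,65),(84,500),(234,492))])
st()
```

```text
hole [0.4811 0.2176 0.0712] [0.48074492 0.21693676 0.073     ] [0.48027665 0.21892175 0.073     ]
o2 cap [0.5565 0.2215 0.1322] [0.55585776 0.22020649 0.138     ] [0.55100389 0.2252409  0.138     ]
e2 rim [0.4072 0.213  0.1239] [0.40735069 0.21229704 0.127     ] [0.40529493 0.21512869 0.127     ]
ears [0.57176069 0.24723448 0.078     ] [0.53957589 0.19711914 0.078     ] -122.70916468225172 0.05956012476314044
corners [array([0.593, 0.263]), array([0.598, 0.184]), array([0.366, 0.249]), array([0.372, 0.17 ])]
t 6.4 p [ 0.6005 -0.1005  0.2265] yaw -34.01 zdir [-6.e-04 -0.e+00 -1.e+00] w 0.411 q [ 0.26  0.37 -0.26  1.69  0.1   1.09 -2.19]
```

Request:
jog_arm([
  [-0.0133,0.0353,0,0,0,0.0655,0.3],
  [-0.0133,0.0353,0,0,0,0.0655,0.3],
  [-0.0133,0.0353,0,0,0,0.0655,0.3],
  [-0.0133,0.0353,0,0,0,0.0655,0.3],
  [-0.0133,0.0353,0,0,0,0.0655,0.3],
  [-0.0133,0.0353,0,0,0,0.0655,0.3],
  [-0.0133,0.0353,0,0,0,0.0655,0.3],
  [-0.0133,0.0353,0,0,0,0.0655,0.3],
  [-0.0129,0.0349,0,0,0,0,0.3],
  [0,0,0,0,0,0,0.3],
])

```text
t: 7.4
eef_pos: [0.4782, 0.2224, 0.2258]
tool_rot: [-0.001, 1.0, -0.03, -0.001]
contact_force: [-0.3, 0.0, -0.5]
gripper_width: 0.409
grasp_force: 40.4
```

Request:
jog_arm([
  [0,0,0,0,0,0,0.3],
  [0,0,-0.015,0,0,0,0.3],
  [0,0,-0.015,0,0,0,0.3],
  [0,0,0,0,0,0,0.3],
  [0,0,0,0,0,0,0.3],
])

```text
t: 7.9
eef_pos: [0.4819, 0.2155, 0.1962]
tool_rot: [0.0, 0.999, -0.036, -0.001]
contact_force: [-0.5, 0.1, -0.8]
gripper_width: 0.408
grasp_force: 40.4
```

Run:
```python
from h import *
o=st(); p=o["eef_pos"]
i,K,e,M=cam("scene"); f=lambda q:proj(K,e,M,q).round(1)
print("foot centre expected",f(p-[0,0,.06]),"rim exp",f(p+[0,0,.055]))
s=cv2.resize(i[150:350,180:380],(580,580),interpolation=2); cv2.imwrite("pics/c6.png",s[:,:,::-1])
```

```text
t 7.9 p [0.4819 0.2155 0.1962] yaw -4.08 zdir [-1.3e-03 -9.0e-04 -1.0e+00] w 0.408 q [-0.11  0.3  -0.51  1.9   0.17  0.99 -2.34]
foot centre expected [271.9 274. ] rim exp [267.2 214.5]
```

View pics/c6.png

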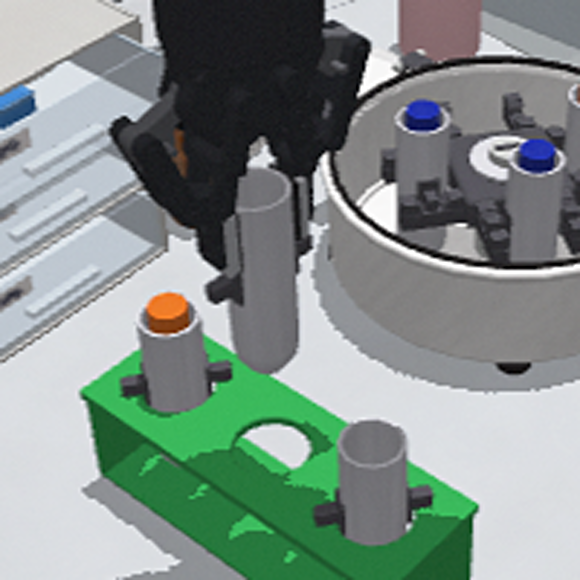

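The bucket is above the hole: foot at about (271,273), predicted (272,274). Insert.

Request:
jog_arm([
  [-0.0007,0.0013,-0.03,0,0,0,0.3],
  [0,0,-0.03,0,0,0,0.3],
  [0,0,-0.02,0,0,0,0.3],
  [0,0,-0.02,0,0,0,0.3],
  [0,0,-0.01,0,0,0,0.3],
  [0,0,-0.01,0,0,0,0.3],
  [0,0,-0.003,0,0,0,0.3],
  [0,0,0,0,0,0,0.3],
])

```text
t: 8.75
eef_pos: [0.4814, 0.2181, 0.0739]
tool_rot: [-0.0, 0.999, -0.035, 0.0]
contact_force: [-0.1, -0.1, -1.6]
gripper_width: 0.409
grasp_force: 40.4
```

Request:
jog_arm([
  [0,0,-0.001,0,0,0,0.3],
  [0,0,0,0,0,0,0.5],
  [0,0,0,0,0,0,0.7],
  [0,0,0,0,0,0,0.8],
  [0,0,0,0,0,0,0.8],
  [0,0,0.03,0,0,0,0.8],
  [0,0,0.04,0,0,0,0.8],
  [0,0,0.04,0,0,0,0.8],
  [0,0,0.04,0,0,0,0.8],
  [0,0,0,0,0,0,0.8],
])

```text
t: 9.75
eef_pos: [0.484, 0.2201, 0.2284]
tool_rot: [-0.002, 0.999, -0.035, 0.005]
contact_force: [0.5, 0.9, -0.4]
gripper_width: 0.803
grasp_force: 0.0
```

Run:
```python
from h import *
st()
i,K,e,M=cam("scene"); w,*W=cam("wrist"); np.savez("w7.npz",i=w,K=W[0],e=W[1],M=W[2])
print("seated rim/exp",proj(K,e,M,[.4812,.2168,.127]),"high",proj(K,e,M,[.4812,.2168,.137]))
z=np.zeros((600,800,3),np.uint8); z[:400,:400]=cv2.resize(i[200:350,190:340],(400,400),interpolation=2); z[:300,400:]=cv2.resize(w,(400,300)); cv2.imwrite("pics/c7.png",z[:400,:,::-1])
for b in blobs(w,*OR,60)[0]: print(b[0],b[1],ray(*W,b[0],.138))
```

```text
t 9.75 p [0.484  0.2201 0.2284] yaw -3.99 zdir [ 0.0094  0.0043 -0.9999] w 0.803 q [-0.1   0.27 -0.53  1.86  0.16  1.04 -2.33]
seated rim/exp [271.88187923 278.96412751] high [271.5134358  274.30081309]
[305.8 130.1] 1011 [0.55705716 0.22334443 0.138     ]
```

View pics/c7.png

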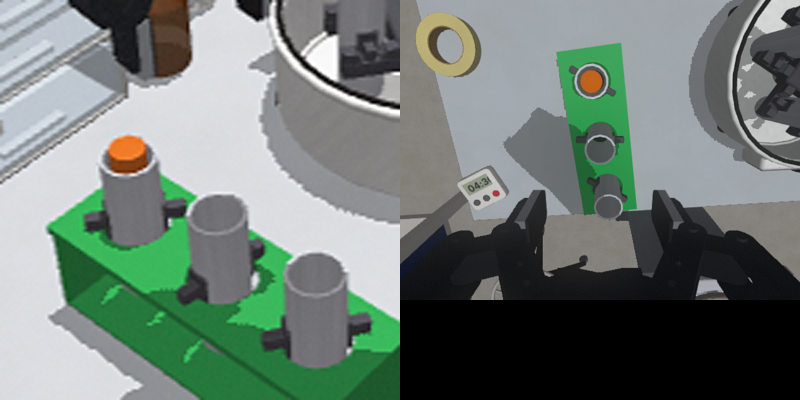

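The empty hangs in the middle hole: rim at (272,279), as predicted for seated. Next is the upper-left blue bucket.

Request:
jog_arm([
  [0.0129,-0.0295,0,0,0,0.1314,0.8],
  [0.0129,-0.0295,0,0,0,0.1314,0.8],
  [0.0129,-0.0295,0,0,0,0.1314,0.8],
  [0.0129,-0.0295,0,0,0,0.1314,0.8],
  [0.0129,-0.0295,0,0,0,0.1314,0.8],
  [0.0129,-0.0295,0,0,0,0.1314,0.8],
  [0.0129,-0.0295,-0.015,0,0,0.1314,0.8],
  [0.0129,-0.0295,-0.02,0,0,0.1314,0.8],
  [0,0,0,0,0,0,0.8],
  [0,0,0,0,0,0,0.8],
])

```text
t: 10.85
eef_pos: [0.583, -0.0188, 0.1852]
tool_rot: [-0.001, 0.883, 0.47, -0.002]
contact_force: [0.4, 0.3, -0.2]
gripper_width: 0.797
grasp_force: 0.0
```

Run:
```python
from h import *
st(); w,*W=cam("wrist"); cv2.imwrite("pics/w8.png",w[:,:,::-1])
for nm,c in(("B",BLUE),("O",OR)):
  for b in blobs(w,*c,60)[0]: print(nm,b[0],b[1],b[2],ray(*W,b[0],.138).round(4))
d=np.load("w7.npz"); W=[d[k] for k in("K","e","M")]
a,b=[ray(*W,p,.083) for p in((277,109),(339,150))]; print("o2 ears",a,b,np.degrees(np.arctan2(*(b-a)[1::-1])),np.linalg.norm(b-a))
```

```text
t 10.85 p [ 0.583  -0.0188  0.1852] yaw 56.08 zdir [-4.4e-03  8.0e-04 -1.0e+00] w 0.797 q [ 0.37  0.42 -0.57  1.78  0.26  1.02 -0.89]
B [319.  257.4] 1118 [301 237  38  40] [ 0.585 -0.015  0.138]
B [238.7 341.5] 373 [230 322  17  40] [ 0.512  -0.0334  0.138 ]
O [319.7 422. ] 692 [304 409  33  27] [ 0.5195 -0.1134  0.138 ]
o2 ears [0.57345012 0.24568881 0.083     ] [0.54009257 0.20056151 0.083     ] -126.47135750232663 0.05611773012256699
```

Request:
jog_arm([
  [0.001,0,-0.03,0,0,0,0.8],
  [0,0,-0.03,0,0,0,0.8],
  [0,0,-0.025,0,0,0,0.8],
  [0,0,-0.02,0,0,0,0.8],
  [0,0,-0.01,0,0,0,0.8],
  [0,0,0,0,0,0,0.8],
  [0,0,0,0,0,0,0.8],
])

```text
t: 11.6
eef_pos: [0.5859, -0.0171, 0.0735]
tool_rot: [0.0, 0.882, 0.472, 0.001]
contact_force: [-0.5, -0.4, -0.1]
gripper_width: 0.803
grasp_force: 0.0
```

Request:
jog_arm([
  [-0.001,-0.0005,-0.0015,0,0,0,0.6],
  [0,0,0,0,0,0,0.3],
  [0,0,0,0,0,0,0.3],
  [0,0,0,0,0,0,0.3],
  [0,0,0,0,0,0,0.3],
  [0,0,0,0,0,0,0.3],
], newtons=40)

```text
t: 12.2
eef_pos: [0.5847, -0.0185, 0.0721]
tool_rot: [0.0, 0.882, 0.471, 0.0]
contact_force: [-1.5, 0.1, 6.4]
gripper_width: 0.41
grasp_force: 39.8
```

Request:
jog_arm([
  [0,0,0.015,0,0,0,0.3],
  [0,0,0.02,0,0,0,0.3],
  [0,0,0.03,0,0,0,0.3],
  [0,0,0.03,0,0,0,0.3],
  [0,0,0.03,0,0,0,0.3],
  [0,0,0.02,0,0,0,0.3],
  [0,0,0,0,0,0,0.3],
  [0,0,0,0,0,0,0.3],
])

```text
t: 13.0
eef_pos: [0.584, -0.0186, 0.216]
tool_rot: [0.0, 0.882, 0.471, 0.0]
contact_force: [-0.2, 0.6, -1.3]
gripper_width: 0.411
grasp_force: 40.4
```

```bash
python3 -c "
from h import *
st()"
```

```text
t 13.0 p [ 0.584  -0.0186  0.216 ] yaw 56.23 zdir [ 1.e-04 -2.e-04 -1.e+00] w 0.411 q [ 0.38  0.39 -0.58  1.75  0.24  1.08 -0.87]
```

Request:
jog_arm([
  [0.0017,-0.0082,0,0,0,-0.1428,0.3],
  [0.0017,-0.0082,0,0,0,-0.1428,0.3],
  [0.0017,-0.0082,0,0,0,-0.1428,0.3],
  [0.0017,-0.0082,0,0,0,-0.1428,0.3],
  [0.0017,-0.0082,0,0,0,-0.1428,0.3],
  [0.0017,-0.0082,0,0,0,-0.1428,0.3],
  [0.0017,-0.0082,0,0,0,-0.1428,0.3],
  [0.0017,-0.0082,0,0,0,-0.1428,0.3],
  [0.0017,-0.0082,0,0,0,-0.1428,0.3],
  [0.0017,-0.0082,0,0,0,-0.1428,0.3],
])

```text
t: 14.0
eef_pos: [0.6001, -0.1007, 0.2139]
tool_rot: [0.0, 0.975, -0.224, -0.002]
contact_force: [-0.2, 0.0, -1.9]
gripper_width: 0.408
grasp_force: 40.3
```

Request:
jog_arm([
  [0,0,0,0,0,-0.1428,0.3],
  [0,0,-0.02,0,0,0,0.3],
  [0,0,-0.02,0,0,0,0.3],
  [0,0,0,0,0,0,0.3],
  [0,0,0,0,0,0,0.3],
  [0,0,0,0,0,0,0.3],
])

```text
t: 14.6
eef_pos: [0.6017, -0.1005, 0.1766]
tool_rot: [-0.0, 0.957, -0.29, 0.0]
contact_force: [-0.5, -0.4, -1.4]
gripper_width: 0.408
grasp_force: 40.4
```

```bash
python3 -c "
from h import *
st()"
```

```text
t 14.6 p [ 0.6017 -0.1005  0.1766] yaw -33.76 zdir [ 7.e-04  0.e+00 -1.e+00] w 0.408 q [ 0.24  0.42 -0.24  1.74  0.11  0.99 -2.2 ]
```

Request:
jog_arm([
  [-0.0005,-0.0003,-0.02,0,0,0,0.3],
  [0,0,-0.02,0,0,0,0.3],
  [0,0,-0.02,0,0,0,0.3],
  [0,0,-0.02,0,0,0,0.3],
  [0,0,-0.01,0,0,0,0.3],
  [0,0,-0.008,0,0,0,0.3],
  [0,0,-0.004,0,0,0,0.3],
  [0,0,0,0,0,0,0.3],
  [0,0,0,0,0,0,0.3],
])

```text
t: 15.5
eef_pos: [0.6014, -0.1008, 0.0749]
tool_rot: [-0.0, 0.957, -0.29, 0.001]
contact_force: [-0.2, -0.5, -1.8]
gripper_width: 0.409
grasp_force: 40.4
```

Request:
jog_arm([
  [0,0,-0.002,0,0,0,0.3],
  [0,0,0,0,0,0,0.5],
  [0,0,0,0,0,0,0.7],
  [0,0,0,0,0,0,0.8],
  [0,0,0,0,0,0,0.8],
  [0,0,0.03,0,0,0,0.8],
  [0,0,0.04,0,0,0,0.8],
  [0,0,0.04,0,0,0,0.8],
  [0,0,0.02,0,0,0,0.8],
  [0,0,0,0,0,0,0.8],
])

```text
t: 16.5
eef_pos: [0.6032, -0.1009, 0.2062]
tool_rot: [-0.001, 0.957, -0.29, 0.004]
contact_force: [0.1, 0.0, -0.1]
gripper_width: 0.804
grasp_force: 0.0
```

Run:
```python
from h import *
st(); w,*W=cam("wrist"); i,K,e,M=cam("scene")
print("blue seated cap exp",proj(K,e,M,[.601,-.101,.138]))
for b in blobs(i,*BLUE,25)[0]+blobs(i,*OR,25)[0]: print(b[0],b[1])
z=np.zeros((400,800,3),np.uint8); z[:400,:400]=cv2.resize(i[130:280,270:420],(400,400),interpolation=2); z[:,400:]=cv2.resize(w[150:400,195:445],(400,400)); cv2.imwrite("pics/c9.png",z[:,:,::-1])
```

```text
t 16.5 p [ 0.6032 -0.1009  0.2062] yaw -33.77 zdir [ 7.1e-03 -8.0e-04 -1.0e+00] w 0.804 q [ 0.25  0.39 -0.24  1.72  0.11  1.04 -2.19]
blue seated cap exp [347.08313732 165.50584531]
[540.9 109.6] 80
[522.8 116.8] 26
[511. 122.] 45
[502.7 130.7] 35
[346.5 169.3] 92
[364.7 203.4] 120
[495.7 252.8] 72
[448.7 299. ] 71
[444.9 343.8] 104
[385.2 179.6] 60
[147.5 203.1] 67
[237.2 255.8] 113
```

View pics/c9.png

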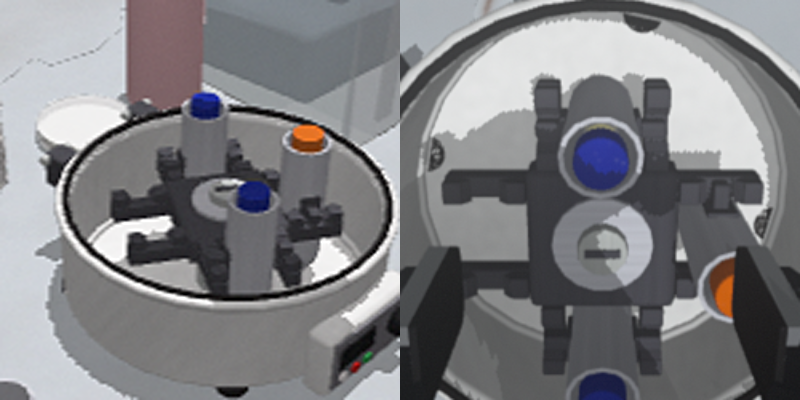

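View: the blue is seated in the fork at (346.5,169.3), the same offset as the other seated caps. Now orange_2, with the yaw turned to about 145°.

Request:
jog_arm([
  [-0.0022,0.0161,0,0,0,0.1486,0.8],
  [-0.0022,0.0161,0,0,0,0.1486,0.8],
  [-0.0022,0.0161,0,0,0,0.1486,0.8],
  [-0.0022,0.0161,0,0,0,0.1486,0.8],
  [-0.0022,0.0161,0,0,0,0.1486,0.8],
  [-0.0022,0.0161,0,0,0,0.1486,0.8],
  [-0.0022,0.0161,0,0,0,0.1486,0.8],
  [-0.0022,0.0161,0,0,0,0.1486,0.8],
  [-0.0022,0.0161,0,0,0,0.1486,0.8],
  [-0.0022,0.0161,0,0,0,0.1486,0.8],
])

```text
t: 17.6
eef_pos: [0.5776, 0.0607, 0.2002]
tool_rot: [-0.001, 0.9, 0.436, -0.001]
contact_force: [-0.1, 0.4, -0.3]
gripper_width: 0.801
grasp_force: 0.0
```

Request:
jog_arm([
  [-0.0022,0.0161,0,0,0,0.1486,0.8],
  [-0.0022,0.0161,0,0,0,0.1486,0.8],
  [-0.0022,0.0161,0,0,0,0.1486,0.8],
  [-0.0022,0.0161,0,0,0,0.1486,0.8],
  [-0.0022,0.0161,0,0,0,0.1486,0.8],
  [-0.0022,0.0161,0,0,0,0.1486,0.8],
  [-0.0022,0.0161,0,0,0,0.1486,0.8],
  [-0.0022,0.0161,0,0,0,0.1486,0.8],
  [-0.0022,0.0161,0,0,0,0.1486,0.8],
  [-0.0022,0.0161,0,0,0,0.1486,0.8],
])

```text
t: 18.6
eef_pos: [0.5558, 0.2214, 0.2003]
tool_rot: [-0.001, 0.367, 0.93, -0.001]
contact_force: [0.4, 0.8, -0.2]
gripper_width: 0.802
grasp_force: 0.0
```

Request:
jog_arm([
  [0,0,0,0,0,0.1486,0.8],
  [0,0,0,0,0,0,0.8],
  [0,0,0,0,0,0,0.8],
  [0,0,0,0,0,0,0.8],
])

```text
t: 19.0
eef_pos: [0.5567, 0.2205, 0.2014]
tool_rot: [-0.0, 0.302, 0.953, -0.0]
contact_force: [0.5, -1.2, -0.1]
gripper_width: 0.797
grasp_force: 0.0
```

Run:
```python
from h import *
st(); w,*W=cam("wrist"); np.savez("w10.npz",i=w,K=W[0],e=W[1],M=W[2])
for b in blobs(w,*OR,60)[0]: print(b[0],b[1],ray(*W,b[0],.138).round(4))
print("pred centre at .083",proj(*W,[.5565,.221,.083]))
cv2.imwrite("pics/c10.png",cv2.resize(w[140:380,180:460],(700,600),interpolation=2)[:,:,::-1])
```

```text
t 19.0 p [0.5567 0.2205 0.2014] yaw 144.83 zdir [-1.1e-03 -6.0e-04 -1.0e+00] w 0.797 q [ 0.22  0.54 -0.96  1.71  0.48  1.15  0.07]
[320.5 249.9] 888 [0.5557 0.2244 0.138 ]
[512.6 465.8] 87 [0.7814 0.2444 0.138 ]
pred centre at .083 [317.16839702 230.14326013]
```

View pics/c10.png

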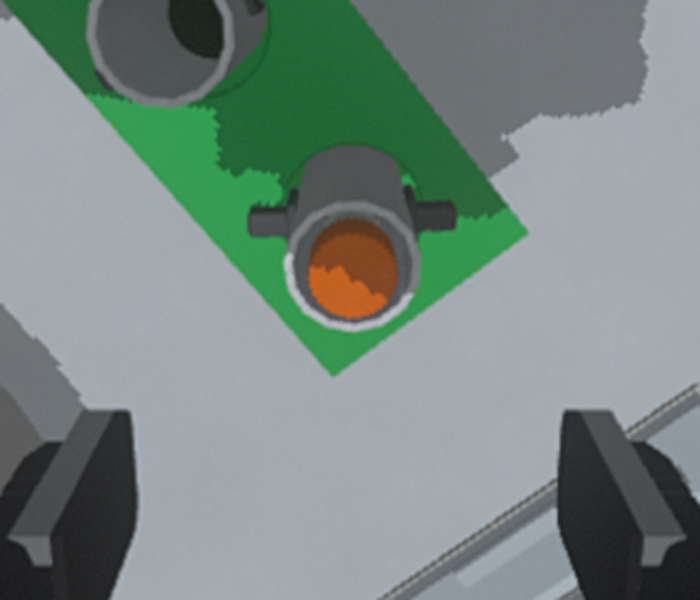

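Ear ends in the crop are at (249,222) and (456,215), rim centre at (353,266).

Run:
```python
from h import *
d=np.load("w10.npz"); W=[d[k] for k in("K","e","M")]; f=lambda u,v:(180+u/2.5,140+v/2.5)
a,b=[ray(*W,f(*p),.081) for p in((249,221),(456,215))]; print(a,b,(a+b)/2,np.degrees(np.arctan2(*(b-a)[1::-1])),np.linalg.norm(b-a))
print("rim",ray(*W,f(353,266),.127)); st()
```

```text
[0.53920397 0.19786708 0.081     ] [0.574208   0.25092107 0.081     ] [0.55670599 0.22439407 0.081     ] 56.583914141322545 0.06356105964461783
rim [0.55709044 0.22405126 0.127     ]
t 19.05 p [0.5568 0.2206 0.2017] yaw 144.87 zdir [-6.e-04 -5.e-04 -1.e+00] w 0.801 q [ 0.22  0.54 -0.96  1.71  0.48  1.15  0.07]
```

Request:
jog_arm([
  [0.0003,0.0029,-0.03,0,0,0.03,0.8],
  [0,0,-0.03,0,0,0,0.8],
  [0,0,-0.03,0,0,0,0.8],
  [0,0,-0.02,0,0,0,0.8],
  [0,0,-0.012,0,0,0,0.8],
  [0,0,-0.007,0,0,0,0.8],
  [0,0,0,0,0,0,0.8],
  [0,0,0,0,0,0,0.8],
])

```text
t: 19.85
eef_pos: [0.5577, 0.2245, 0.0741]
tool_rot: [0.001, 0.286, 0.958, 0.0]
contact_force: [0.5, 0.4, 1.2]
gripper_width: 0.802
grasp_force: 0.0
```

Request:
jog_arm([
  [0,0,-0.001,0,0,0,0.6],
  [0,0,0,0,0,0,0.3],
  [0,0,0,0,0,0,0.3],
  [0,0,0,0,0,0,0.3],
  [0,0,0,0,0,0,0.3],
  [0,0,0,0,0,0,0.3],
], newtons=40)

```text
t: 20.45
eef_pos: [0.5574, 0.2241, 0.0729]
tool_rot: [0.0, 0.286, 0.958, -0.0]
contact_force: [-1.2, -1.6, 5.5]
gripper_width: 0.409
grasp_force: 39.6
```

Request:
jog_arm([
  [0,0,0.015,0,0,0,0.3],
  [0,0,0.02,0,0,0,0.3],
  [0,0,0.03,0,0,0,0.3],
  [0,0,0.03,0,0,0,0.3],
  [0,0,0.03,0,0,0,0.3],
  [0,0,0.02,0,0,0,0.3],
  [0,0,0,0,0,0,0.3],
  [0,0,0,0,0,0,0.3],
])

```text
t: 21.25
eef_pos: [0.557, 0.224, 0.2172]
tool_rot: [0.0, 0.286, 0.958, -0.0]
contact_force: [-0.9, -0.4, -2.6]
gripper_width: 0.415
grasp_force: 40.3
```

```bash
python3 -c "
from h import *
st()"
```

```text
t 21.25 p [0.557  0.224  0.2172] yaw 146.76 zdir [ 4.e-04 -2.e-04 -1.e+00] w 0.415 q [ 0.22  0.53 -0.98  1.69  0.47  1.18  0.11]
```

Request:
jog_arm([
  [0.0025,-0.022,0,0,0,-0.1434,0.3],
  [0.0025,-0.022,0,0,0,-0.1434,0.3],
  [0.0025,-0.022,0,0,0,-0.1434,0.3],
  [0.0025,-0.022,0,0,0,-0.1434,0.3],
  [0.0025,-0.022,0,0,0,-0.1434,0.3],
  [0.0025,-0.022,0,0,0,-0.1434,0.3],
  [0.0025,-0.022,0,0,0,-0.1434,0.3],
  [0.0025,-0.022,0,0,0,-0.1434,0.3],
  [0.0025,-0.022,0,0,0,-0.1434,0.3],
  [0.0025,-0.022,0,0,0,-0.1434,0.3],
])

```text
t: 22.25
eef_pos: [0.581, 0.003, 0.2153]
tool_rot: [-0.001, 0.847, 0.532, -0.001]
contact_force: [0.3, -0.1, -0.8]
gripper_width: 0.411
grasp_force: 40.4
```

Request:
jog_arm([
  [0.0025,-0.022,0,0,0,-0.1434,0.3],
  [0,0,-0.02,0,0,0,0.3],
  [0,0,-0.02,0,0,0,0.3],
  [0,0,0,0,0,0,0.3],
  [0,0,0,0,0,0,0.3],
  [0,0,0,0,0,0,0.3],
])

```text
t: 22.85
eef_pos: [0.5849, -0.0175, 0.1776]
tool_rot: [-0.0, 0.881, 0.473, 0.0]
contact_force: [0.3, 0.2, -0.9]
gripper_width: 0.414
grasp_force: 40.4
```

```bash
python3 -c "
from h import *
st()"
```

```text
t 22.85 p [ 0.5849 -0.0175  0.1776] yaw 56.41 zdir [ 5.e-04  3.e-04 -1.e+00] w 0.414 q [ 0.38  0.43 -0.6   1.78  0.28  1.01 -0.91]
```

Request:
jog_arm([
  [0,-0.0007,-0.02,0,0,0,0.3],
  [0,0,-0.02,0,0,0,0.3],
  [0,0,-0.02,0,0,0,0.3],
  [0,0,-0.02,0,0,0,0.3],
  [0,0,-0.01,0,0,0,0.3],
  [0,0,-0.008,0,0,0,0.3],
  [0,0,-0.004,0,0,0,0.3],
  [0,0,0,0,0,0,0.3],
  [0,0,0,0,0,0,0.3],
])

```text
t: 23.75
eef_pos: [0.5852, -0.0185, 0.0759]
tool_rot: [0.0, 0.881, 0.472, 0.001]
contact_force: [0.5, -0.5, -2.2]
gripper_width: 0.41
grasp_force: 40.4
```

Request:
jog_arm([
  [0,0,-0.002,0,0,0,0.3],
  [0,0,0,0,0,0,0.3],
  [0,0,0,0,0,0,0.5],
  [0,0,0,0,0,0,0.7],
  [0,0,0,0,0,0,0.8],
  [0,0,0,0,0,0,0.8],
  [0,0,0.03,0,0,0,0.8],
  [0,0,0.04,0,0,0,0.8],
  [0,0,0.04,0,0,0,0.8],
  [0,0,0.04,0,0,0,0.8],
])

```text
t: 24.75
eef_pos: [0.5844, -0.0185, 0.2247]
tool_rot: [-0.0, 0.881, 0.472, -0.0]
contact_force: [0.2, 0.5, -0.1]
gripper_width: 0.8
grasp_force: 0.0
```

Request:
jog_arm([
  [-0.01,0,0.04,0,0,0,0.8],
  [-0.02,0,0.04,0,0,0,0.8],
  [0,0,0.02,0,0,0,0.8],
  [0,0,0,0,0,0,0.8],
  [0,0,0,0,0,0,0.8],
])

```text
t: 25.25
eef_pos: [0.5545, -0.0187, 0.3231]
tool_rot: [0.0, 0.881, 0.472, 0.0]
contact_force: [-0.2, 0.0, 0.1]
gripper_width: 0.803
grasp_force: 0.0
```

Run:
```python
from h import *
st(); w,*W=cam("wrist"); i,K,e,M=cam("scene")
print("exp UL cap",proj(K,e,M,[.5847,-.018,.138])+[0,4])
for b in blobs(i,*BLUE,80)[0]+blobs(i,*OR,55)[0]: print(b[0],b[1])
for n,c in(("B",BLUE),("O",OR)):
  for b in blobs(w,*c,60)[0]: print(n,b[0],b[1],ray(*W,b[0],.138).round(4))
z=np.zeros((600,800,3),np.uint8); z[:400,:400]=cv2.resize(i[130:280,270:420],(400,400),interpolation=2); z[:400,400:]=cv2.resize(w[120:400,180:460],(400,400)); z[400:,:266]=cv2.resize(i[130:370,130:450],(266,200)); cv2.imwrite("pics/c12.png",z[:,:,::-1])
```

```text
t 25.25 p [ 0.5545 -0.0187  0.3231] yaw 56.37 zdir [ 4.e-04 -3.e-04 -1.e+00] w 0.803 q [ 0.45  0.25 -0.64  1.67  0.16  1.27 -0.81]
exp UL cap [325.1806277  189.45792147]
[541.  109.5] 80
[346.5 169.2] 89
[364.8 203.2] 118
[441.6 347.3] 92
[385.2 179.6] 60
[325.7 187.2] 66
[147.4 203.1] 65
B [404.5 252. ] 407 [ 0.6015 -0.0975  0.138 ]
B [281.2 252.7] 404 [ 0.5021 -0.0322  0.138 ]
O [345.2 194.1] 361 [ 0.584  -0.0183  0.138 ]
O [341.5 308.1] 338 [ 0.5186 -0.1145  0.138 ]
```

View pics/c12.png

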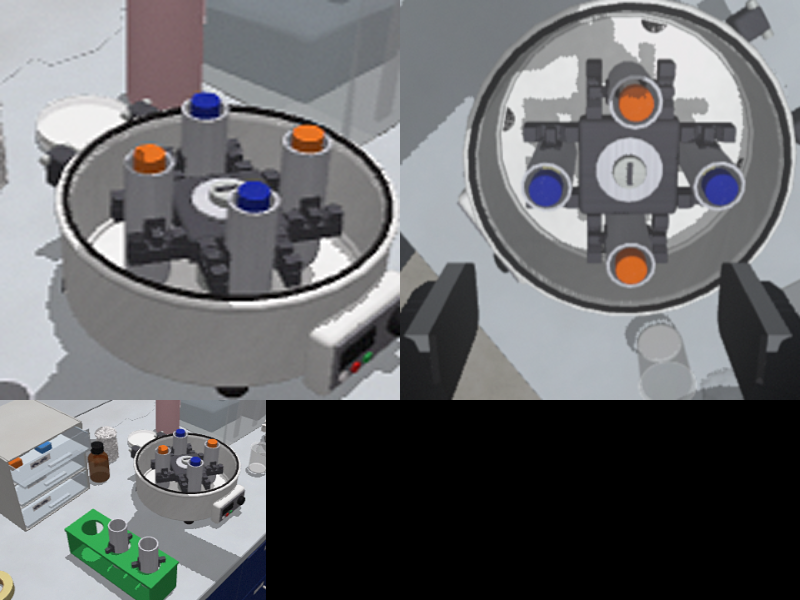

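All seated: the new orange cap is at (325.7,187.2). That is +1.7 px from prediction, matching the other seated orange at +1.6 px, and a bucket riding high would read about 5 px off. The blues are opposite each other, the oranges are opposite each other, and both empties hang in the rack.

```bash
python3 -c "
from station import bot
print(bot.hand_in())"
```

```text
the job is handed in; nothing more can be done
None
```

The job is handed in: the two blue-capped buckets hang opposite each other in the rotor, the two orange-capped likewise, all four looked seated in their notches in the last images, and both empty buckets hang in the rack; no verdict was returned.

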